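# Move the clip-on thermometer from the jug to the saucepan

### The job

The saucepan on the hob needs its thermometer. Take the lid off the pan and set it down, not dropped, level on the raised black trivet, centred well enough to sit safely; then take the dial thermometer off the jug by squeezing its two red tabs so that the jaw opens, and clip it over the wall of the saucepan: upright, stem hanging inside the pan, pushed well down so that the rim comes up to the spring coil, and the jaw left closed on the wall. Keep the jug and the pan standing where they are and do not disturb the jars, bottle, mill, mug and bowl.

Things in the scene. Friction and masses are not known exactly. Their poses are not given: they have to be found in the camera images.
- thermometer: Clip-on dial pan thermometer, 80 g: steel peg-type spring clip, two red tabs on top, dial and stem beside it. Starts clipped on the jug's rim. Origin: middle of the clip, where the rim's top edge meets the underside of the spring coil. Clipped: z up, x outwards across the wall, y along the rim. Two jaws, 16 mm wide, reach 21 mm below the origin, one each side of the wall.
- jaw (a joint): Opening of the sprung jaw, rad: about 0 closed on a 3 mm wall (jug or pan), -0.12 shut on nothing, 0.6 fully open, at a stop. Pivot 5 mm above the origin, along y. Opening takes about 7 N at the tabs to start, 11 N at the stop; let go, it snaps shut. Fully open each half has swung 0.3 rad: both jaws (and the stem) lean 0.3 rad away from the wall and the mouth is 18 mm wide at the tips.
- clip_tabs (a point): Between the two red tabs, 36 mm above the thermometer's origin: where to squeeze them, from above, closing along its x. Tabs 19 mm wide in y, from 20 to 47 mm above the origin; on a rim they lean apart, 41 mm over their outer faces at this height, 47 mm at the tops. Fully squeezed they stand parallel, 21 mm over their faces, so a firm grip holds the clip upright and open.
- stem_tip (a point): Lower end of the 4 mm steel stem, at x -21, y 38, z -80 mm in the thermometer's frame (so inside the vessel, -x being the inner side). Above it the dial, 38 mm across, white face and red needle looking up, its top 12 mm above the origin, beside the tabs towards +y.
- jug: Blue ceramic jug, 0.5 kg, loose, 130 mm outside diameter, 130 mm high, straight wall 3 mm thick, loop handle at its -x reaching 110 mm from the middle. Origin: centre of its underside, z up. The thermometer starts clipped on its rim at its +x side.
- pan: Steel saucepan, 1.2 kg, loose, standing on the near cooking ring of the black glass hob (glass 6 mm above the worktop): 180 mm outside diameter, 105 mm high, straight wall 3 mm thick (middle of the wall 88.5 mm from the axis), inner floor 5 mm above its underside. Long black handle along its +x, to 270 mm from the axis, all of it below the rim. Origin: centre of its underside, z up.
- pan_rim (a point): Centre of the saucepan's mouth, level with the rim's top edge.
- lid: Steel saucepan lid, 0.35 kg, 184 mm diameter, lying on the pan; origin: centre of its flat underside (164 mm wide, reaching 5 mm down into the pan; the brim 5 mm above the origin lies on the rim), z up. Black knob, a plain cylinder of 28 mm diameter, from 21 to 54 mm above the origin.
- lid_knob (a point): On the lid's axis, 45 mm above its underside: height at which to grip the knob.
- trivet: Round black cast-iron trivet on three feet, 0.8 kg, loose, 120 mm diameter, its flat top 30 mm high. Origin: centre of its underside on the worktop.
- herb_jar: Bystander: small green jar with a metal cap, 48 mm diameter, 95 mm high; origin under its centre.
- spice_jar: Bystander: small terracotta-red jar with a metal cap, 48 mm diameter, 95 mm high; origin under its centre.
- oil_bottle: Bystander: green glass oil bottle, 64 mm diameter, 240 mm high; origin under its centre.
- pepper_mill: Bystander: dark wooden pepper mill, 54 mm diameter, 155 mm high; origin under its centre.
- mug: Bystander: white mug, 80 mm diameter, 90 mm high; origin under its centre.
- salt_bowl: Bystander: small white bowl, 60 mm diameter, 32 mm high, near the robot; origin under its centre.

How it is judged:
At the end, for the whole second after the job is handed in: Thermometer on the pan rim: clip centre 83 to 94 mm from the pan axis, rim within 10 mm of the coil (4 mm beyond), upright within 0.2 rad, stem inside, jaw between -0.06 and 0.15 and pressing on the wall; lid level on the trivet, within 35 mm of its centre; pan and jug upright; all at rest (horizontal distance between thermometer and pan_rim between 0.083 and 0.094 m and z of thermometer in the frame of pan_rim between -0.004 and 0.01 m and horizontal distance between stem_tip and pan_rim below 0.085 m and z of stem_tip in the frame of pan_rim below -0.06 m and angle between thermometer's own z axis and vertical below 0.2 rad and value of joint jaw between -0.06 and 0.15 rad and contact force between thermometer and pan above 2 N and linear speed of each of thermometer, lid below 0.02 m/s and horizontal distance between lid and trivet below 0.035 m and z of lid in the frame of trivet between 0.026 and 0.034 m and angle between lid's own z axis and vertical below 0.06 rad and angle between each of pan, jug's own z axis and vertical below 0.05 rad); the robot touches nothing.
It fails at once if the lid is dropped (falls out of the fingers faster than 0.45 m/s) (contact force between the fingers and lid below 0.1 N and linear speed of lid above 0.45 m/s).
It fails at once if the jug is lifted, tipped (0.25 rad) or shifted by more than 30 mm (distance of jug from where it was at the start of the episode above 0.03 m or angle between jug's own z axis and vertical above 0.25 rad).
It fails at once if the pan is lifted, tipped (0.25 rad) or shifted by more than 30 mm (distance of pan from where it was at the start of the episode above 0.03 m or angle between pan's own z axis and vertical above 0.25 rad).
It fails at once if a jar, the bottle, mill, mug or bowl is moved by more than 30 mm (distance of any of herb_jar, spice_jar, oil_bottle, pepper_mill, mug, salt_bowl from where it was at the start of the episode above 0.03 m).
It also fails if it takes over 66 s, if anything falls off the work surface, if the arm or the gripper's body presses on something with over 40 N, if the wrist force passes 120 N, or if a joint passes its speed limit or range.

### The arm

A 6-joint arm with a two-finger parallel gripper is mounted at the origin on the work surface. World frame = base frame: x ahead of the robot, y to its left, z up, the work surface at z = 0. Lengths are in m, angles in rad, forces in N, time in s.
With the tool pointing down it reaches from about 0.425 to 0.95 m from the base axis. Payload 14.7 kg.
Tool frame: the origin (TCP) lies between the finger pads; the fingertips stand 22 mm ahead of it and the grasp point (between the pads) lies 3 mm ahead of it; z points along the fingers, y is the direction in which the jaws open and shut (so a half turn about z gives the same grasp; the last joint's range is limited). The gripper opens to 85 mm and grips with 20 to 120 N. Pads are 22 mm wide; open, the fingers measure 114 mm over their backs; the gripper's body (76 mm by 85 mm) begins 54 mm behind the grasp point. The pads swing forward as they close: fully open they stand 13 mm farther back than shut.
Start: joints at [-1.256, 0.48, 1.596, -0, 1.065, -0.047], TCP at [0.23, -0.608, 0.231] pointing down, gripper open.
Joint ranges: [-2.75, 2.75], [-0.82, 2.05], [0.23, 2.67], [-1.56, 4.7], [0.09, 2.69], [-2.92, 2.92]. Speed limits (rad/s): [1.89, 1.89, 2.39, 3.01, 3.01, 3.01].

### API

Orientations are given as a 3x3 rotation matrix whose columns are the frame's x, y, z axes.
In Python, from workcell import monitor, optics, job gives the robot as it stands.
- The arm moves only by the tool step_arm, never from a script. Its argument "increments" is a list of rows, each a list of 3 entries, a list of its own where there are three numbers: the turn, a rotation vector about the tool's x, y, z in degrees, then the shift along the tool's x, y, z in mm, then the closure, from 0 (fully open) to 1 (shut). A call has 1 to 5 rows; each row shifts and turns the commanded pose from where the row before left it, along the tool's axes as they then stand; what a row does not reach is not made up. A row lasts 1/12 s, in which the tool goes at most 41.7 mm and 7.16 degrees, less where a joint would pass 70% of its speed; a pose out of reach is approached as far as the arm can. A call with a gripper value outside its range is refused whole. The fingers move at their own pace and stop on an object; "grip_force" is the grip in N (left out, the last holds). Time passes only in rows, so rows that do not move let the fingers close. It gives the time, the measured TCP pose, the force and the opening at its end, in the units of the state.
- monitor.sense(): the state, without advancing time (a new reading comes with each control period).
- optics.grab_frame(name): name is "scene" or "side" or "wrist"; returns a dict with "frame" (480x640x3 uint8, red, green, blue), "fx", "fy", "cx", "cy" (pixels), "R" (3x3) and "t" (3): a world point X has camera coordinates R X + t. Camera axes: x right, y down, z forward; pixel columns grow to the right and rows downward; lengths in m; the calibration is good to about 2 mm. A picture is of the moment at which its call begins. There is no depth.
- job.close_job(): hands the job in, once; it reports no verdict.
The state is a dict: "time_s": time; "joint_positions": joint angles; "joint_velocities": joint speeds; "joint_torque": joint torques, N m; "ee_pos": TCP position; "eef_rot": TCP orientation; "ft_force": force on the tool from outside, world axes, zero at the start; "wrist_torque": the same for the moment, N m; "grip_width": finger opening in m.
Only numpy, scipy, OpenCV 4.12 (cv2) and the standard library are available. Lean on these libraries where they do the work, as an engineer would, in place of code of your own. Each camera call takes 0.05 s, during which the arm holds its last target. There are 200 camera calls.

## Working session

There is one attempt and no reset: what is moved stays moved. The work goes in short steps, Python scripts to look and compute and a tool call to move; the robot and the scene stay as the last step left them, time stands still between calls to the robot, and variables do not carry over. Pictures are saved under pics/ and viewed, about 8 in all and at most 12, crops included, and the job is handed in when it is done.

Besides the shell and the picture viewer there is one more tool, called after "Request:" by a JSON object that holds its "op" and its "data", one argument or row to a line. step_arm: Moves the arm, as the interface text tells. Its arguments: {"type":"object","properties":{"increments":{"type":"array"},"grip_force":{"type":"number"}},"required":["increments"]}

```bash
mkdir -p pics; ls; python3 - <<'E'
from workcell import monitor, optics
import cv2
s=monitor.sense()
print({k:(v if not hasattr(v,'round') else v) for k,v in s.items()})
for n in ("scene","side"):
    f=optics.grab_frame(n); cv2.imwrite(f"pics/{n}0.png",f["frame"][:,:,::-1]); print(n,f["fx"],f["fy"],f["cx"],f["cy"],f["R"],f["t"])
E
```

```text
pics
{'time_s': 0.0, 'joint_positions': array([-1.25562165e+00,  4.80792084e-01,  1.59690111e+00,  1.01519833e-05,
        1.06511368e+00, -4.65809418e-02]), 'joint_velocities': array([-7.97388827e-05, -4.26583954e-04, -1.30667378e-03,  1.13565004e-03,
        1.40751419e-03,  8.89350385e-04]), 'joint_torque': array([-2.97928724e-03, -9.50654340e+01, -4.30190313e+01, -2.89231702e-04,
        1.19741537e-02,  1.63027948e-05]), 'ee_pos': array([ 0.22994607, -0.60750561,  0.23058804]), 'eef_rot': array([[ 9.35278677e-01,  3.53911939e-01, -3.67943406e-04],
       [ 3.53912125e-01, -9.35277963e-01,  1.15716431e-03],
       [ 6.54049067e-05, -1.21249074e-03, -9.99999263e-01]]), 'ft_force': array([-0.34070629, -0.16522848, -0.68360492]), 'wrist_torque': array([-0.00544747,  0.05138946, -0.03147279]), 'grip_width': 0.08554697474126838}
scene 504.937815487521 504.937815487521 325.9439206593817 232.11138206712425 [[ 0.61390573  0.78928619 -0.01212713]
 [ 0.48146391 -0.38656802 -0.78661151]
 [-0.62554956  0.47706654 -0.61732914]] [-0.3413357  -0.18713532  1.73032245]
side 556.7134204979546 556.7134204979546 324.4250434634493 242.7248223751495 [[-0.9632039  -0.26866659  0.00751757]
 [-0.17964079  0.62272645 -0.76153854]
 [ 0.19991857 -0.73486736 -0.64807602]] [0.53861526 0.19539781 1.59091209]
```

View pics/scene0.png

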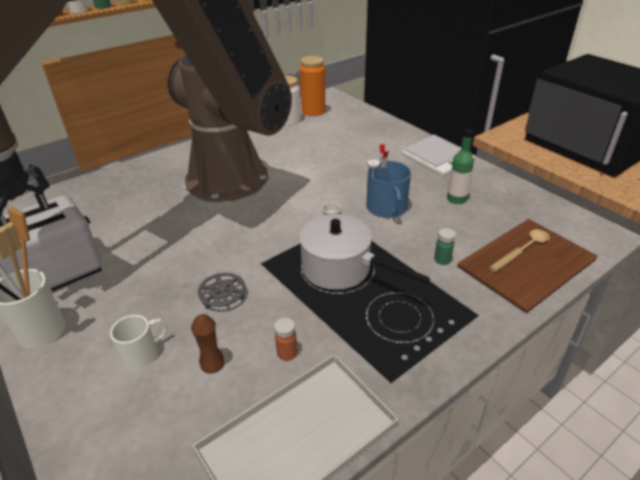

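View pics/side0.png

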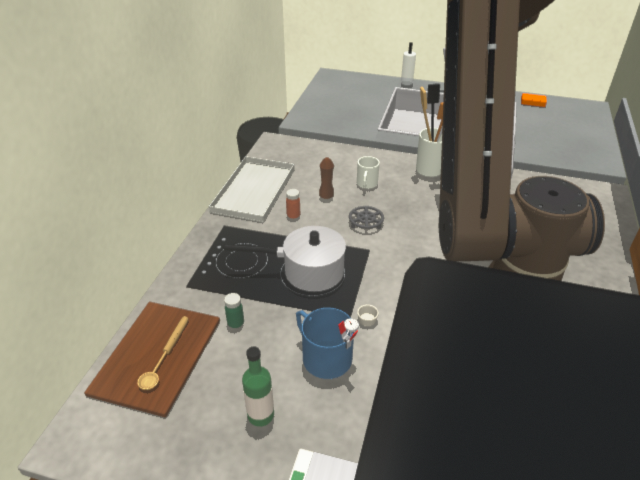

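```bash
cat > h.py <<'E'
import numpy as np, cv2
from workcell import monitor, optics
def grab(n,png=None):
    f=optics.grab_frame(n); f["hsv"]=cv2.cvtColor(f["frame"],cv2.COLOR_RGB2HSV).astype(int); f["R"]=np.array(f["R"]); f["t"]=np.array(f["t"])
    if png: cv2.imwrite(png,f["frame"][:,:,::-1])
    return f
def ray(f,p):
    d=f["R"].T@np.array([(p[0]-f["cx"])/f["fx"],(p[1]-f["cy"])/f["fy"],1.0]); return -f["R"].T@f["t"],d/np.linalg.norm(d)
def plane(f,p,z):
    c,d=ray(f,p); return c+d*(z-c[2])/d[2]
def tri(f,p,g,q):
    c,d=ray(f,p);e,k=ray(g,q); s=np.linalg.lstsq(np.c_[d,-k],e-c,rcond=None)[0]
    a,b=c+d*s[0],e+k*s[1]; return (a+b)/2,np.linalg.norm(a-b)
def proj(f,X):
    c=f["R"]@np.array(X)+f["t"]; return f["fx"]*c[0]/c[2]+f["cx"],f["fy"]*c[1]/c[2]+f["cy"]
def blobs(f,roi,cond,amin=8):
    x0,y0,x1,y1=roi; m=np.zeros(f["frame"].shape[:2],np.uint8); h=f["hsv"]
    m[y0:y1,x0:x1]=cond(h[...,0],h[...,1],h[...,2])[y0:y1,x0:x1]
    n,_,st,ce=cv2.connectedComponentsWithStats(m)
    return m,sorted([(int(st[i][4]),ce[i].round(1),st[i][:4].tolist()) for i in range(1,n) if st[i][4]>=amin],key=lambda b:-b[0])
E
python3 - <<'E'
from h import *
np.set_printoptions(precision=4,suppress=True)
A=grab("scene");B=grab("side")
dark=lambda h,s,v:v<60
red=lambda h,s,v:((h<8)|(h>172))&(s>140)&(v>90)
blue=lambda h,s,v:(h>95)&(h<120)&(s>90)
wht=lambda h,s,v:(s<40)&(v>190)
R={}
for nm,ra,rb,c in [("knob",(322,212,350,238),(302,225,326,246),dark),("red",(365,140,400,175),(330,315,365,350),red),("dial",(362,150,385,180),(335,315,365,345),wht),("jug",(355,150,420,225),(290,300,365,385),blue)]:
    a=blobs(A,ra,c)[1][:4];b=blobs(B,rb,c)[1][:4];print(nm,a,b)
    if a and b: print("  tri",tri(A,a[0][1],B,b[0][1]))
for f,r in((A,(190,265,255,315)),(B,(340,200,392,238))):
    m,_=blobs(f,r,lambda h,s,v:v<95); p=cv2.convexHull(cv2.findNonZero(m)).reshape(-1,2)
    e=cv2.fitEllipse(p);x,y,w,hh=cv2.boundingRect(p);print("trivet",e,(x,y,w,hh),plane(f,e[0],.024))
def crop(f,x,y,s=90,k=4.4): return cv2.resize(f["frame"][y:y+s,x:x+s,::-1],(400,400),interpolation=cv2.INTER_CUBIC)
cv2.imwrite("pics/c1.png",np.hstack([crop(A,345,135),crop(B,285,300)]))
E
```

```text
knob [(108, array([335. , 226.5]), [331, 220, 9, 14])] [(16, array([312. , 239.7]), [311, 237, 4, 6]), (8, array([316. , 240.4]), [315, 238, 3, 5])]
  tri (array([0.5921, 0.0074, 0.1368]), np.float64(0.007615191845465707))
red [(50, array([382.9, 150.2]), [380, 145, 8, 12])] [(54, array([341.5, 327.1]), [339, 321, 7, 13]), (13, array([353.7, 334.3]), [351, 331, 6, 8])]
  tri (array([0.421 , 0.3312, 0.168 ]), np.float64(0.010727302487935023))
dial [(49, array([373.1, 161.8]), [368, 159, 11, 6])] [(127, array([351.1, 324. ]), [345, 318, 14, 16]), (23, array([361.9, 316.6]), [358, 315, 7, 5])]
  tri (array([0.4105, 0.2954, 0.1391]), np.float64(0.0012740254967091129))
jug [(1827, array([388.4, 189.9]), [368, 162, 41, 55])] [(2622, array([324.4, 342.1]), [297, 308, 54, 70])]
  tri (array([0.4734, 0.3075, 0.0643]), np.float64(0.0012126210176073675))
trivet ((222.22500610351562, 291.62762451171875), (35.7291374206543, 47.90331268310547), 81.93119812011719) (199, 274, 48, 35) [ 0.5052 -0.2885  0.024 ]
trivet ((365.83294677734375, 218.9591522216797), (23.229516983032227, 34.360233306884766), 93.53878021240234) (350, 208, 32, 21) [ 0.4904 -0.2713  0.024 ]
```

View pics/c1.png

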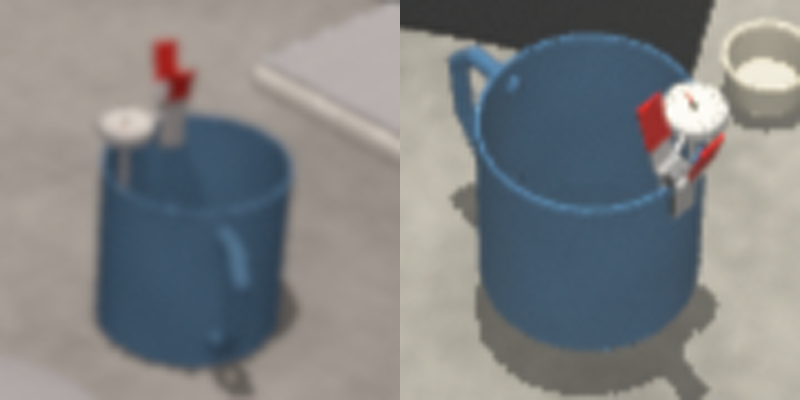

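```bash
python3 - <<'E'
from h import *
np.set_printoptions(precision=4,suppress=True)
A=grab("scene");B=grab("side");W=grab("wrist");s=monitor.sense()
c=-W["R"].T@W["t"]; T=np.array(s["eef_rot"]); print("wrist cam in tool",T.T@(c-s["ee_pos"]),"axes",T.T@W["R"].T,W["fx"])
print("cams",-A["R"].T@A["t"],-B["R"].T@B["t"])
for f,r in((A,(322,212,350,238)),(B,(300,222,330,250))):
    m,b=blobs(f,r,lambda h,s,v:v<85); print("knob",b,plane(f,b[0][1],.1435))
for f,p in((A,(389.6,171.9)),(B,(327.75,327.5))): print("jugrim",plane(f,p,.13))
for f,p in((A,(374,163)),(B,(351.1,324))): print("dial",plane(f,p,.142))
for f,p in((A,(345+165/4.444,135+60/4.444)),(A,(345+178/4.444,135+85/4.444)),(B,(341.5,327.1)),(B,(353.7,334.3))): print("tab",plane(f,p,.166))
print("mill",plane(A,(206,318),.15),plane(B,(327,162),.15));print("spice",plane(A,(285,325),.095),plane(B,(293,193),.095));print("mug",plane(A,(132,330),.09));print("oil",plane(A,(468,135),.24),plane(B,(254,353),.24),"herb",plane(A,(446,234),.095))
for f,r in((A,(190,262,255,318)),(B,(335,198,395,240))):
    for th in (95,110,120):
        m,b=blobs(f,r,lambda h,s,v:v<th); p=cv2.convexHull(cv2.findNonZero(m)).reshape(-1,2); x,y,w,h=cv2.boundingRect(p);print("triv",th,(x,y,w,h),plane(f,(x+w/2,y+h/2),.02))
E
```

```text
wrist cam in tool [ 0.0792  0.0008 -0.1428] axes [[ 0.0007 -0.9513 -0.3083]
 [ 1.      0.0009 -0.0005]
 [ 0.0008 -0.3083  0.9513]] 424.8743009119391
cams [ 1.382  -0.6284  0.9168] [0.2358 1.1921 1.1758]
knob [(129, array([335.1, 226.3]), [331, 219, 10, 15])] [0.5941 0.0017 0.1435]
knob [(103, array([313.8, 238.1]), [310, 232, 9, 13])] [0.5893 0.0103 0.1435]
jugrim [0.4746 0.3047 0.13  ]
jugrim [0.4642 0.3138 0.13  ]
dial [0.4219 0.2894 0.142 ]
dial [0.4096 0.2974 0.142 ]
tab [0.4029 0.3384 0.166 ]
tab [0.4337 0.3216 0.166 ]
tab [0.4252 0.3339 0.166 ]
tab [0.3922 0.3475 0.166 ]
mill [ 0.6754 -0.399   0.15  ] [ 0.6585 -0.3847  0.15  ]
spice [ 0.7484 -0.2591  0.095 ] [ 0.7392 -0.2514  0.095 ]
mug [ 0.5521 -0.5215  0.09  ]
oil [0.5957 0.4867 0.24  ] [0.5707 0.5165 0.24  ] herb [0.7519 0.2464 0.095 ]
triv 95 (199, 274, 48, 44) [ 0.5161 -0.2929  0.02  ]
triv 110 (198, 273, 50, 45) [ 0.5145 -0.2921  0.02  ]
triv 120 (196, 273, 52, 45) [ 0.513 -0.294  0.02 ]
triv 95 (350, 208, 31, 21) [ 0.4929 -0.2786  0.02  ]
triv 110 (349, 207, 35, 23) [ 0.4897 -0.2795  0.02  ]
triv 120 (349, 207, 35, 27) [ 0.4874 -0.2688  0.02  ]
```

Request:
{"op": "step_arm", "data": {
  "increments": [
    [[0,0,0],[33.5,-19,-4],0],
    [[0,0,0],[33.5,-19,-4],0],
    [[0,0,0],[33.5,-19,-4],0],
    [[0,0,0],[33.5,-19,-4],0],
    [[0,0,0],[33.5,-19,-4],0]
  ]
}}

```text
time_s: 0.77
ee_pos: [0.3539, -0.4583, 0.2514]
eef_rot: [[0.935, 0.354, 0.0], [0.354, -0.935, -0.0], [0.0, 0.0, -1.0]]
ft_force: [0.6, 0.3, 0.4]
grip_width: 0.0855
```

Request:
{"op": "step_arm", "data": {
  "increments": [
    [[0,0,0],[33.5,-19,-4],0],
    [[0,0,0],[33.5,-19,-4],0],
    [[0,0,0],[33.5,-19,-4],0],
    [[0,0,0],[33.5,-19,-4],0],
    [[0,0,0],[33.5,-19,-4],0]
  ]
}}

```text
time_s: 1.18
ee_pos: [0.4771, -0.31, 0.2716]
eef_rot: [[0.935, 0.354, 0.0], [0.354, -0.935, -0.0], [0.0, 0.0, -1.0]]
ft_force: [0.3, -1.2, -0.5]
grip_width: 0.0852
```

Request:
{"op": "step_arm", "data": {
  "increments": [
    [[0,0,0],[33.5,-19,0],0],
    [[0,0,0],[0,0,0],0],
    [[0,0,0],[0,0,0],0]
  ]
}}

```text
time_s: 1.43
ee_pos: [0.5019, -0.2803, 0.2712]
eef_rot: [[0.934, 0.357, 0.0], [0.357, -0.934, -0.0], [0.0, 0.0, -1.0]]
ft_force: [-0.5, -0.2, -0.0]
grip_width: 0.0851
```

```bash
python3 - <<'E'
from h import *
np.set_printoptions(precision=4,suppress=True)
W=grab("wrist","pics/w1.png");s=monitor.sense();print(s["time_s"],s["ee_pos"],s["joint_positions"])
m=(W["hsv"][...,2]<85).astype(np.uint8)
n,_,st,ce=cv2.connectedComponentsWithStats(m)
for i in range(1,n):
    if st[i][4]>400: print(st[i],ce[i],plane(W,ce[i],.03))
print("exp",proj(W,(.502,-.283,.03)))
E
```

```text
1.4833 [ 0.5011 -0.2814  0.2712] [-0.5643  0.3358  1.7253 -0.0003  1.0805  0.6428]
[    0     0   387   374 61903] [148.9185 160.3596] [ 0.4745 -0.1265  0.03  ]
[  461     6   179    92 11547] [557.8289  56.1191] [ 0.6808 -0.424   0.03  ]
[ 480  194   91  100 2572] [530.6396 242.7232] [ 0.5286 -0.4847  0.03  ]
[ 596  226   44   54 1514] [621.8798 246.9657] [ 0.556  -0.5682  0.03  ]
[    0   319   210   161 19754] [111.6208 421.9719] [ 0.1797 -0.1571  0.03  ]
[  212   319   428   161 24380] [492.6187 429.4461] [ 0.3213 -0.5545  0.03  ]
exp (np.float64(322.9031924031236), np.float64(193.72285550460512))
```

View pics/w1.png

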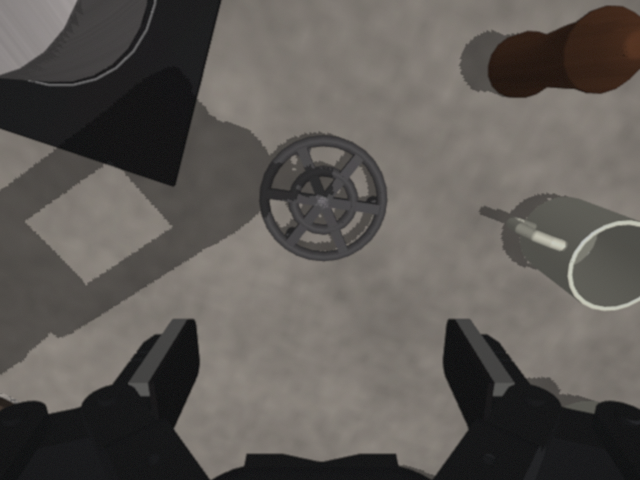

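Request:
{"op": "step_arm", "data": {
  "increments": [
    [[0,0,0],[23.5,-29.5,0],0],
    [[0,0,0],[23.5,-29.5,0],0],
    [[0,0,0],[23.5,-29.5,0],0],
    [[0,0,0],[23.5,-29.5,0],0],
    [[0,0,0],[23.5,-29.5,0],0]
  ]
}}

```text
time_s: 1.9
ee_pos: [0.5582, -0.1024, 0.2712]
eef_rot: [[0.936, 0.352, -0.0], [0.352, -0.936, -0.0], [-0.0, 0.0, -1.0]]
ft_force: [0.5, -0.6, 0.7]
grip_width: 0.0854
```

Request:
{"op": "step_arm", "data": {
  "increments": [
    [[0,0,0],[23.5,-29.5,0],0],
    [[0,0,0],[23.5,-29.5,0],0],
    [[0,0,0],[22,-29.5,0],0],
    [[0,0,0],[0,0,0],0],
    [[0,0,0],[0,0,0],0]
  ]
}}

```text
time_s: 2.32
ee_pos: [0.5917, 0.0051, 0.271]
eef_rot: [[0.935, 0.355, -0.0], [0.355, -0.935, -0.0], [-0.0, 0.0, -1.0]]
ft_force: [-0.6, -1.4, 0.0]
grip_width: 0.0854
```

```bash
python3 - <<'E'
from h import *
np.set_printoptions(precision=4,suppress=True)
W=grab("wrist","pics/w2.png");s=monitor.sense();print(s["time_s"],s["ee_pos"],s["joint_positions"],s["eef_rot"][0])
m,b=blobs(W,(200,90,450,320),lambda h,s,v:v<75,100)
for k in b: print(k,plane(W,k[1],.145))
print("exp",proj(W,(.592,.006,.16)))
E
```

```text
2.3667 [0.5914 0.004  0.271 ] [-0.0442  0.3606  1.6876 -0.0004  1.0938  1.1648] [ 0.9352  0.3542 -0.0005]
(2515, array([428.3, 116.4]), [380, 90, 70, 101]) [ 0.6814 -0.0314  0.145 ]
(2304, array([221.2, 113.6]), [200, 90, 79, 87]) [0.6382 0.0868 0.145 ]
(2097, array([322.7, 225.2]), [299, 198, 48, 56]) [0.5943 0.0041 0.145 ]
(1447, array([420.2, 290.5]), [373, 221, 77, 99]) [ 0.5745 -0.0758  0.145 ]
(897, array([212.4, 277.6]), [200, 237, 42, 65]) [0.5326 0.0613 0.145 ]
exp (np.float64(318.548281910503), np.float64(234.12929159656443))
```

View pics/w2.png

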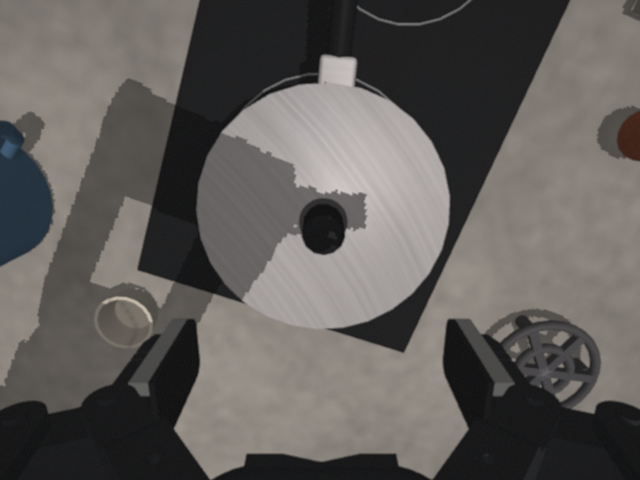

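Request:
{"op": "step_arm", "data": {
  "increments": [
    [[0,0,0],[3,1,30],0],
    [[0,0,0],[0,0,35],0],
    [[0,0,0],[0,0,30],0],
    [[0,0,0],[0,0,18],0.3],
    [[0,0,0],[0,0,0],0.9]
  ],
  "grip_force": 50
}}

```text
time_s: 2.78
ee_pos: [0.592, 0.0028, 0.1545]
eef_rot: [[0.936, 0.352, -0.006], [0.352, -0.936, -0.0], [-0.006, -0.002, -1.0]]
ft_force: [-1.5, 0.6, 0.4]
grip_width: 0.0639
```

Request:
{"op": "step_arm", "data": {
  "increments": [
    [[0,0,0],[0,0,0],1],
    [[0,0,0],[0,0,0],1],
    [[0,0,0],[0,0,0],1],
    [[0,0,0],[0,0,0],1],
    [[0,0,0],[0,0,0],1]
  ]
}}

```text
time_s: 3.2
ee_pos: [0.5962, 0.0046, 0.1605]
eef_rot: [[0.935, 0.354, 0.004], [0.354, -0.935, -0.0], [0.004, 0.001, -1.0]]
ft_force: [-0.0, 0.9, 3.7]
grip_width: 0.0006
```

```bash
python3 - <<'E'
from h import *
np.set_printoptions(precision=4,suppress=True)
W=grab("wrist");A=grab("scene");B=grab("side");s=monitor.sense();print(s["time_s"],s["ee_pos"],s["ft_force"],s["grip_width"])
r=lambda i:cv2.resize(i[:,:,::-1],(400,300),interpolation=cv2.INTER_CUBIC)
cv2.imwrite("pics/m1.png",np.vstack([np.hstack([r(W["frame"]),r(A["frame"][185:275,275:395])]),np.hstack([r(B["frame"][200:305,245:385]),r(A["frame"])])]))
E
```

```text
3.35 [0.5962 0.0047 0.1604] [-1.5764  0.3456  7.582 ] 0.0002484499040621639
```

View pics/m1.png

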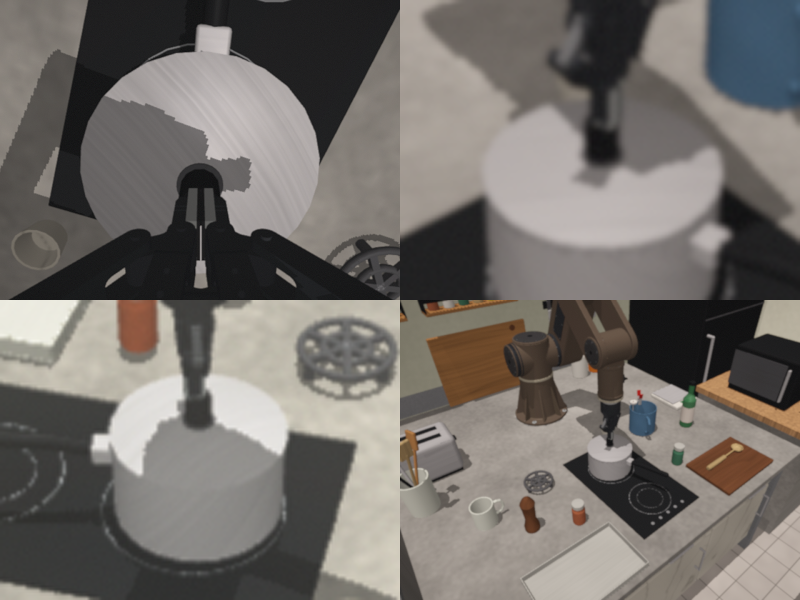

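```bash
python3 - <<'E'
from h import *
np.set_printoptions(precision=4,suppress=True)
s=monitor.sense();t=np.array(s["ee_pos"]);T=np.array(s["eef_rot"]);print(s["time_s"],t)
pts={"tip":t+.022*T[:,2],"tcp":t,"ktop":[.594,.004,.16],"kbot":[.594,.004,.127]}
out=[]
for n,x,y,w,h,old in(("wrist",170,150,300,225,"w2"),("scene",300,190,80,60,"scene0"),("side",275,215,80,60,"side0")):
    f=grab(n);im=f["frame"][:,:,::-1].copy()
    for i,im in enumerate((im,cv2.imread(f"pics/{old}.png"))):
        c=cv2.resize(im[y:y+h,x:x+w],(400,300),interpolation=cv2.INTER_CUBIC);k=400/w
        if not(n=="wrist" and i):
          for (a,p),col in zip(pts.items(),((0,0,255),(0,255,255),(0,255,0),(255,0,0))):
            u,v=proj(f,p); cv2.drawMarker(c,(int((u-x)*k),int((v-y)*k)),col,0,14,1)
            if i==0: print(n,a,round(u,1),round(v,1))
          out.append(c)
cv2.imwrite("pics/m2.png",np.vstack([np.hstack([out[1],out[2]]),np.hstack([out[3],out[0]])]))
E
```

```text
3.35 [0.5962 0.0047 0.1604]
wrist tip 319.1 297.1
wrist tcp 318.8 322.6
wrist ktop 318.5 327.4
wrist kbot 318.8 291.0
scene tip 336.5 227.9
scene tcp 336.5 220.9
scene ktop 335.8 220.7
scene kbot 335.8 231.1
side tip 312.1 237.8
side tcp 312.0 232.0
side ktop 312.8 232.1
side kbot 312.9 240.8
```

View pics/m2.png

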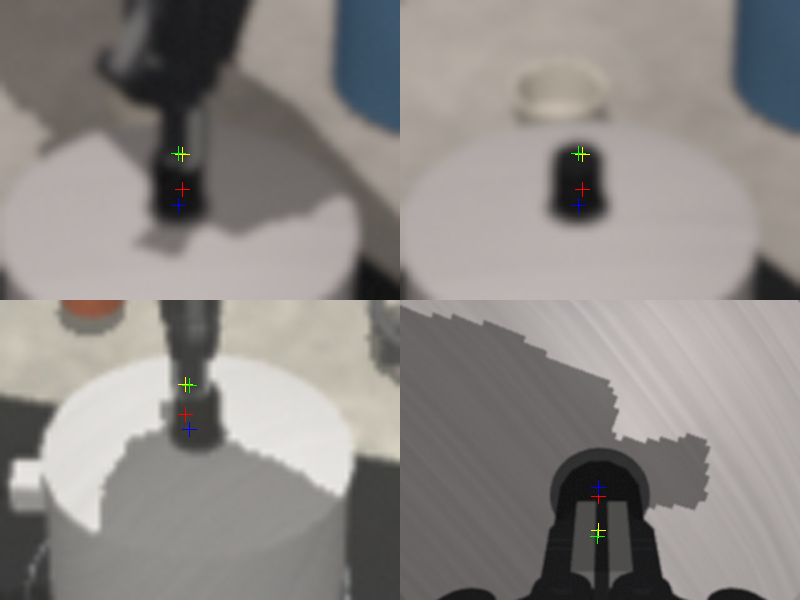

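Request:
{"op": "step_arm", "data": {
  "increments": [
    [[0,0,0],[0,0,-15],0],
    [[0,0,0],[0,0,0],0],
    [[0,0,0],[0,0,0],0],
    [[0,0,0],[0,0,0],0],
    [[0,0,0],[0,0,0],0]
  ]
}}

```text
time_s: 3.92
ee_pos: [0.5947, 0.0048, 0.1732]
eef_rot: [[0.935, 0.354, 0.0], [0.354, -0.935, 0.0], [0.0, 0.0, -1.0]]
ft_force: [0.4, -0.1, -1.2]
grip_width: 0.0603
```

Request:
{"op": "step_arm", "data": {
  "increments": [
    [[0,0,0],[0,0,15],0],
    [[0,0,0],[0,0,15],0],
    [[0,0,0],[0,0,11],0],
    [[0,0,0],[0,0,0],0],
    [[0,0,0],[0,0,0],0.3]
  ]
}}

```text
time_s: 4.33
ee_pos: [0.5943, 0.0049, 0.1316]
eef_rot: [[0.935, 0.354, -0.002], [0.354, -0.935, 0.0], [-0.002, -0.001, -1.0]]
ft_force: [-0.0, 0.2, 1.2]
grip_width: 0.0754
```

Request:
{"op": "step_arm", "data": {
  "increments": [
    [[0,0,0],[0,0,0],0.8],
    [[0,0,0],[0,0,0],1],
    [[0,0,0],[0,0,0],1],
    [[0,0,0],[0,0,0],1],
    [[0,0,0],[0,0,0],1]
  ],
  "grip_force": 60
}}

```text
time_s: 4.75
ee_pos: [0.5952, 0.0049, 0.133]
eef_rot: [[0.935, 0.354, 0.001], [0.354, -0.935, 0.0], [0.001, 0.0, -1.0]]
ft_force: [-2.0, 0.2, 7.6]
grip_width: 0.0265
```

Request:
{"op": "step_arm", "data": {
  "increments": [
    [[0,0,0],[0,0,-5],1],
    [[0,0,0],[0,0,-12],1],
    [[0,0,0],[0,0,-25],1],
    [[0,0,0],[0,0,-30],1],
    [[0,0,0],[0,0,-10],1]
  ]
}}

```text
time_s: 5.17
ee_pos: [0.5964, 0.0048, 0.2187]
eef_rot: [[0.935, 0.354, 0.005], [0.354, -0.935, -0.0], [0.004, 0.002, -1.0]]
ft_force: [0.8, -0.1, -2.7]
grip_width: 0.026
```

Request:
{"op": "step_arm", "data": {
  "increments": [
    [[0,0,0],[-12,15,-5],1],
    [[0,0,0],[-24,29,0],1],
    [[0,0,0],[-24,29,0],1],
    [[0,0,0],[-24,29,0],1],
    [[0,0,0],[-24,29,0],1]
  ]
}}

```text
time_s: 5.58
ee_pos: [0.5393, -0.1572, 0.2196]
eef_rot: [[0.935, 0.355, 0.0], [0.355, -0.935, -0.0], [0.0, 0.0, -1.0]]
ft_force: [-0.4, -0.9, -2.3]
grip_width: 0.0264
```

Request:
{"op": "step_arm", "data": {
  "increments": [
    [[0,0,0],[-24,29,0],1],
    [[0,0,0],[-24,29,0],1],
    [[0,0,0],[-24,29,0],1],
    [[0,0,0],[-12,18,0],1],
    [[0,0,0],[0,0,0],1]
  ]
}}

```text
time_s: 6.0
ee_pos: [0.4976, -0.288, 0.2195]
eef_rot: [[0.936, 0.351, 0.0], [0.351, -0.936, -0.002], [-0.0, 0.002, -1.0]]
ft_force: [-1.1, 0.2, -3.0]
grip_width: 0.0263
```

```bash
python3 - <<'E'
from h import *
np.set_printoptions(precision=4,suppress=True)
W=grab("wrist");A=grab("scene");s=monitor.sense();print(s["time_s"],s["ee_pos"],s["ft_force"],s["grip_width"])
W2=cv2.imread("pics/w1.png")
print("trivet from w1 re-ray uses pose then; offset now to (.498,-.285):",np.array(s["eef_rot"]).T@(np.array([.498,-.285,.057])-s["ee_pos"])*1000)
r=lambda i:cv2.resize(i[:,:,::-1],(400,300),interpolation=cv2.INTER_CUBIC)
cv2.imwrite("pics/m3.png",np.hstack([r(W["frame"]),r(A["frame"][150:390,100:420])]))
E
```

```text
6.1 [ 0.4983 -0.2845  0.2193] [ 0.4104  1.1967 -2.7993] 0.02659228897407287
trivet from w1 re-ray uses pose then; offset now to (.498,-.285): [ -0.4734   0.337  162.3039]
```

View pics/m3.png

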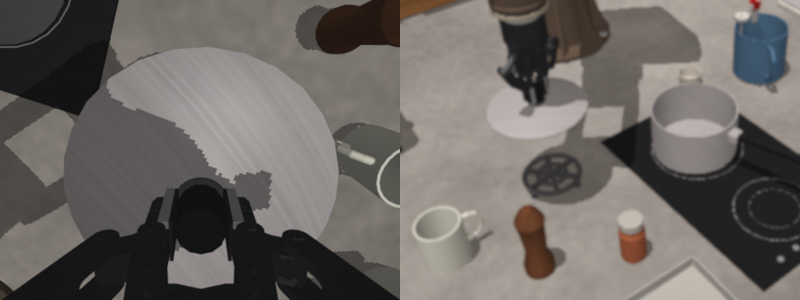

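Request:
{"op": "step_arm", "data": {
  "increments": [
    [[0,0,0],[0,0,30],1],
    [[0,0,0],[0,0,35],1],
    [[0,0,0],[0,0,35],1],
    [[0,0,0],[0,0,30],1],
    [[0,0,0],[0,0,14],1]
  ]
}}

```text
time_s: 6.52
ee_pos: [0.4975, -0.2814, 0.0719]
eef_rot: [[0.935, 0.355, -0.003], [0.355, -0.935, 0.002], [-0.002, -0.003, -1.0]]
ft_force: [-1.2, 1.4, -3.8]
grip_width: 0.0263
```

Request:
{"op": "step_arm", "data": {
  "increments": [
    [[0,0,0],[0,0,6],1],
    [[0,0,0],[0,0,3],1],
    [[0,0,0],[0,0,3],1],
    [[0,0,0],[0,0,3],1],
    [[0,0,0],[0,0,0],1]
  ]
}}

```text
time_s: 6.93
ee_pos: [0.4993, -0.2839, 0.0608]
eef_rot: [[0.935, 0.354, 0.001], [0.354, -0.935, -0.001], [0.001, 0.001, -1.0]]
ft_force: [0.3, -0.3, -3.6]
grip_width: 0.0267
```

Request:
{"op": "step_arm", "data": {
  "increments": [
    [[0,0,0],[0,0,2],1],
    [[0,0,0],[0,0,1],1],
    [[0,0,0],[0,0,1],1],
    [[0,0,0],[0,0,0],1]
  ]
}}

```text
time_s: 7.27
ee_pos: [0.499, -0.2841, 0.057]
eef_rot: [[0.935, 0.354, 0.001], [0.354, -0.935, -0.0], [0.001, 0.001, -1.0]]
ft_force: [-1.9, 1.6, 7.4]
grip_width: 0.0266
```

Request:
{"op": "step_arm", "data": {
  "increments": [
    [[0,0,0],[0,0,0],0.4],
    [[0,0,0],[0,0,0],0],
    [[0,0,0],[0,0,0],0],
    [[0,0,0],[0,0,0],0],
    [[0,0,0],[0,0,0],0]
  ]
}}

```text
time_s: 7.68
ee_pos: [0.4988, -0.2839, 0.0562]
eef_rot: [[0.935, 0.354, 0.0], [0.354, -0.935, -0.0], [0.0, 0.0, -1.0]]
ft_force: [0.3, 0.3, 0.6]
grip_width: 0.0842
```

Request:
{"op": "step_arm", "data": {
  "increments": [
    [[0,0,0],[0,0,-15],0],
    [[0,0,0],[0,0,-30],0],
    [[0,0,0],[0,0,-40],0],
    [[0,0,0],[0,0,-40],0],
    [[0,0,0],[0,0,-40],0]
  ]
}}

```text
time_s: 8.1
ee_pos: [0.4983, -0.2835, 0.2228]
eef_rot: [[0.935, 0.354, -0.001], [0.354, -0.935, 0.0], [-0.0, -0.001, -1.0]]
ft_force: [1.2, -1.3, 0.8]
grip_width: 0.0856
```

Request:
{"op": "step_arm", "data": {
  "increments": [
    [[0,0,-6.5],[0,0,-40],0],
    [[0,0,-6.5],[0,0,-20],0],
    [[0,0,-6.5],[0,0,0],0],
    [[0,0,-7],[0,0,0],0],
    [[0,0,-7],[0,0,0],0]
  ]
}}

```text
time_s: 8.52
ee_pos: [0.4988, -0.2839, 0.2818]
eef_rot: [[0.58, 0.815, 0.001], [0.815, -0.58, -0.001], [0.0, 0.001, -1.0]]
ft_force: [-0.9, 0.6, 0.0]
grip_width: 0.0853
```

Request:
{"op": "step_arm", "data": {
  "increments": [
    [[0,0,-7],[0,0,0],0],
    [[0,0,-6],[0,0,0],0],
    [[0,0,0],[0,0,0],0]
  ]
}}

```text
time_s: 8.77
ee_pos: [0.4987, -0.2838, 0.2811]
eef_rot: [[0.382, 0.924, -0.0], [0.924, -0.382, 0.0], [0.0, -0.0, -1.0]]
ft_force: [0.0, 0.4, 0.1]
grip_width: 0.0853
```

```bash
python3 - <<'E'
from h import *
np.set_printoptions(precision=4,suppress=True)
W=grab("wrist");s=monitor.sense();print(s["time_s"],s["ee_pos"],s["eef_rot"],s["joint_positions"])
# lid knob + outline in wrist view
m,b=blobs(W,(200,90,450,330),lambda h,s,v:v<75,100)
for k in b: print(k,plane(W,k[1],.07))
T=np.array(s["eef_rot"]);print("to jug mm",T.T@(np.array([.41,.33,.28])-s["ee_pos"])*1000)
E
```

```text
8.8167 [ 0.4987 -0.2838  0.2811] [[ 0.3886  0.9214 -0.0001]
 [ 0.9214 -0.3886  0.0001]
 [ 0.0001 -0.0001 -1.    ]] [-0.5702  0.3255  1.7145  0.0001  1.1017 -0.1711]
(2975, array([230.2, 111.8]), [200, 90, 108, 61]) [ 0.4595 -0.1905  0.07  ]
(1206, array([318. , 199.8]), [300, 180, 37, 42]) [ 0.4968 -0.2834  0.07  ]
(535, array([423.5, 319.6]), [404, 299, 46, 31]) [ 0.5441 -0.4261  0.07  ]
to jug mm [ 531.0463 -320.2541    1.2329]
```

Request:
{"op": "step_arm", "data": {
  "increments": [
    [[0,0,0],[31,-19,0],0],
    [[0,0,0],[31,-19,0],0],
    [[0,0,0],[31,-19,0],0],
    [[0,0,0],[31,-19,0],0],
    [[0,0,0],[31,-19,0],0]
  ]
}}

```text
time_s: 9.23
ee_pos: [0.4705, -0.1027, 0.2812]
eef_rot: [[0.392, 0.92, 0.0], [0.92, -0.392, 0.0], [0.0, 0.0, -1.0]]
ft_force: [1.4, -0.5, 0.4]
grip_width: 0.0856
```

Request:
{"op": "step_arm", "data": {
  "increments": [
    [[0,0,0],[31,-19,0],0],
    [[0,0,0],[31,-19,0],0],
    [[0,0,0],[31,-19,0],0],
    [[0,0,0],[31,-19,0],0],
    [[0,0,0],[31,-19,0],0]
  ]
}}

```text
time_s: 9.65
ee_pos: [0.4429, 0.0771, 0.2814]
eef_rot: [[0.392, 0.92, 0.0], [0.92, -0.392, 0.0], [0.0, 0.0, -1.0]]
ft_force: [0.7, 0.2, -0.4]
grip_width: 0.0853
```

Request:
{"op": "step_arm", "data": {
  "increments": [
    [[0,0,0],[31,-19,0],0],
    [[0,0,0],[31,-19,0],0],
    [[0,0,0],[31,-19,0],0],
    [[0,0,0],[31,-19,0],0],
    [[0,0,0],[31,-18,0],0]
  ]
}}

```text
time_s: 10.07
ee_pos: [0.4161, 0.2566, 0.2813]
eef_rot: [[0.391, 0.92, 0.0], [0.92, -0.391, 0.0], [0.0, 0.0, -1.0]]
ft_force: [0.5, -0.0, 1.1]
grip_width: 0.0858
```

Request:
{"op": "step_arm", "data": {
  "increments": [
    [[0,0,0],[31,-18,0],0],
    [[0,0,0],[31,-18,0],0],
    [[0,0,0],[0,0,0],0],
    [[0,0,0],[0,0,0],0]
  ]
}}

```text
time_s: 10.4
ee_pos: [0.4071, 0.3275, 0.2809]
eef_rot: [[0.388, 0.922, -0.0], [0.922, -0.388, -0.0], [-0.0, -0.0, -1.0]]
ft_force: [0.9, 0.3, 0.1]
grip_width: 0.0853
```

```bash
python3 - <<'E'
from h import *
np.set_printoptions(precision=4,suppress=True)
W=grab("wrist","pics/w3.png");s=monitor.sense();print(s["time_s"],s["ee_pos"],s["eef_rot"],s["joint_positions"])
m,b=blobs(W,(0,0,640,480),lambda h,s,v:((h<8)|(h>172))&(s>140)&(v>70),40)
for k in b[:5]: print("red",k,plane(W,k[1],.17))
m,b=blobs(W,(0,0,640,480),lambda h,s,v:(h>95)&(h<120)&(s>90),400)
for k in b[:5]: print("blue",k)
print("tabs exp",proj(W,(.41,.335,.166)))
E
```

```text
10.45 [0.4073 0.3263 0.2809] [[ 0.3884  0.9215 -0.0004]
 [ 0.9215 -0.3884 -0.0005]
 [-0.0006 -0.0002 -1.    ]] [ 0.6175  0.2494  1.8254 -0.0002  1.0675  1.0165]
red (536, array([349.1, 218.7]), [339, 200, 20, 38]) [0.4276 0.3298 0.17  ]
red (473, array([291.4, 214.4]), [283, 198, 19, 35]) [0.3959 0.3461 0.17  ]
blue (23988, array([418.6, 197. ]), [319, 113, 223, 180])
tabs exp (np.float64(319.6020358158091), np.float64(220.1842212066677))
```

View pics/w3.png

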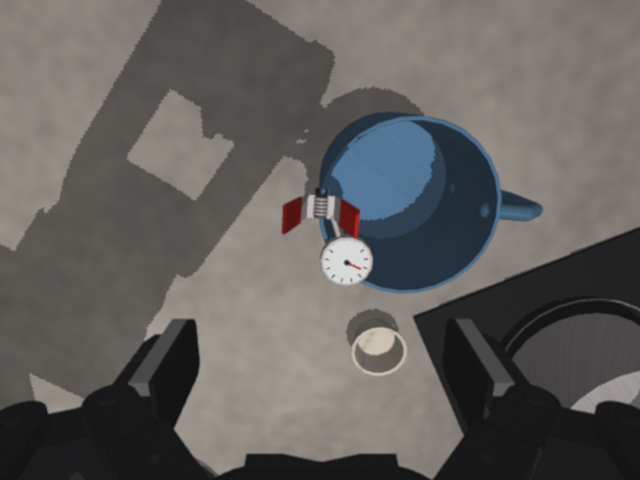

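```bash
python3 - <<'E'
from h import *
np.set_printoptions(precision=4,suppress=True)
W=grab("wrist");s=monitor.sense();T=np.array(s["eef_rot"]);e=np.array(s["ee_pos"])
m,b=blobs(W,(315,230,380,290),lambda h,s,v:(s<40)&(v>170),40); print(b[:2])
m1,_=blobs(W,(0,0,640,480),lambda h,s,v:(h>95)&(h<120)&(s>90),400)
h=cv2.convexHull(cv2.findNonZero(m1)).reshape(-1,2)
rim=h[(h[:,0]>370)&(h[:,0]<500)]; 
P=np.array([plane(W,p,.13)[:2] for p in rim]); 
A=np.c_[2*P,np.ones(len(P))];x=np.linalg.lstsq(A,(P**2).sum(1),rcond=None)[0];print("rim circ",x[:2],np.sqrt(x[2]+x[:2]@x[:2]),len(P))
t=lambda p:(T.T@(p-e)*1000)
for n,p,z in(("dial",b[0][1],.142),("coil",(320.5,205),.14),("tabL",(291.4,214.4),.166),("tabR",(349.1,218.7),.166)):
    q=plane(W,p,z);print(n,q,"tool mm",t(q))
q=np.r_[x[:2],.13];print("rim tool",t(q))
m,b=blobs(W,(270,190,375,245),lambda h,s,v:((h<8)|(h>172))&(s>140)&(v>70),40)
for r in((270,330),(330,375)):
    k=np.zeros_like(m);k[:,r[0]:r[1]]=m[:,r[0]:r[1]];ap=cv2.approxPolyDP(cv2.findContours(k,0,2)[0][0],3,True).reshape(-1,2);print(ap.tolist())
E
```

```text
[(1740, array([345.3, 259.4]), [321, 237, 50, 47])]
rim circ [0.4658 0.3098] 0.06500382795177127 21
dial [0.4131 0.2941 0.142 ] tool mm [-26.6335  17.4558 139.0076]
coil [0.412  0.3369 0.14  ] tool mm [ 12.3033  -0.1349 140.984 ]
tabL [0.3953 0.344  0.166 ] tool mm [ 12.3836 -18.3144 114.9872]
tabR [0.4276 0.3274 0.166 ] tool mm [  9.6474  17.8466 114.9825]
rim tool [  8.2908  59.9271 150.9757]
[[299, 196], [283, 204], [282, 231], [298, 221]]
[[341, 198], [338, 222], [355, 236], [357, 208]]
```

Request:
{"op": "step_arm", "data": {
  "increments": [
    [[0,0,4.2],[0,0,0],0],
    [[0,0,0],[11,0,0],0],
    [[0,0,0],[0,0,35],0],
    [[0,0,0],[0,0,35],0],
    [[0,0,0],[0,0,0],0]
  ],
  "grip_force": 40
}}

```text
time_s: 10.92
ee_pos: [0.4108, 0.3335, 0.2064]
eef_rot: [[0.454, 0.891, -0.006], [0.891, -0.454, -0.004], [-0.007, -0.003, -1.0]]
ft_force: [-2.1, -1.4, -1.7]
grip_width: 0.0856
```

Request:
{"op": "step_arm", "data": {
  "increments": [
    [[0,0,0],[0,0,25],0],
    [[0,0,0],[0,0,25],0],
    [[0,0,0],[0,0,15],0],
    [[0,0,0],[0,0,0],0],
    [[0,0,0],[0,0,0],0]
  ]
}}

```text
time_s: 11.33
ee_pos: [0.4132, 0.3356, 0.147]
eef_rot: [[0.454, 0.891, -0.0], [0.891, -0.454, -0.0], [-0.001, -0.0, -1.0]]
ft_force: [-0.7, 1.1, 1.3]
grip_width: 0.0857
```

```bash
python3 - <<'E'
from h import *
np.set_printoptions(precision=4,suppress=True)
W=grab("wrist","pics/w4.png");s=monitor.sense();print(s["time_s"],s["ee_pos"],s["eef_rot"],s["ft_force"])
E
```

```text
11.3833 [0.4136 0.336  0.1477] [[ 0.4539  0.891   0.0008]
 [ 0.891  -0.4539  0.0006]
 [ 0.0009  0.0005 -1.    ]] [0.7174 0.3676 0.3347]
```

View pics/w4.png

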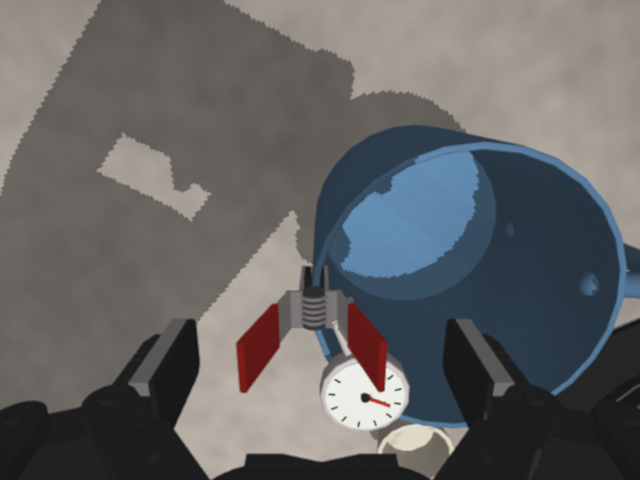

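Request:
{"op": "step_arm", "data": {
  "increments": [
    [[0,0,0],[-1,-2.5,1],0],
    [[0,0,0],[0,0,0],0.3],
    [[0,0,0],[0,0,0],0.6],
    [[0,0,0],[0,0,0],0.8],
    [[0,0,0],[0,0,0],1]
  ],
  "grip_force": 40
}}

```text
time_s: 11.8
ee_pos: [0.4105, 0.3364, 0.146]
eef_rot: [[0.453, 0.891, 0.001], [0.891, -0.453, 0.001], [0.001, 0.001, -1.0]]
ft_force: [0.6, -1.2, 15.1]
grip_width: 0.0389
```

Request:
{"op": "step_arm", "data": {
  "increments": [
    [[0,0,0],[0,0,0],1],
    [[0,0,0],[0,0,0],1],
    [[0,0,0],[0,0,0],1],
    [[0,0,0],[0,0,0],1],
    [[0,0,0],[0,0,0],1]
  ]
}}

```text
time_s: 12.22
ee_pos: [0.4107, 0.3363, 0.1465]
eef_rot: [[0.453, 0.891, 0.002], [0.891, -0.453, 0.001], [0.002, 0.001, -1.0]]
ft_force: [-1.6, -4.6, 19.3]
grip_width: 0.0202
```

```bash
python3 - <<'E'
from h import *
np.set_printoptions(precision=4,suppress=True)
W=grab("wrist");B=grab("side");s=monitor.sense();print(s["time_s"],s["ee_pos"],s["ft_force"],s["grip_width"])
r=lambda i:cv2.resize(i[:,:,::-1],(400,300),interpolation=cv2.INTER_CUBIC)
cv2.imwrite("pics/m4.png",np.hstack([r(W["frame"]),r(B["frame"][290:380,285:405])]))
E
```

```text
12.3167 [0.4107 0.3363 0.1465] [-0.764  -4.5062 19.7492] 0.02002531266412235
```

View pics/m4.png

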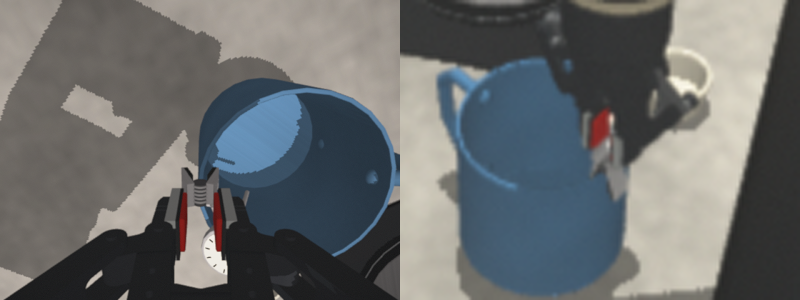

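Request:
{"op": "step_arm", "data": {
  "increments": [
    [[0,0,0],[0,0,-5],1],
    [[0,0,0],[0,0,-10],1],
    [[0,0,0],[0,0,-15],1],
    [[0,0,0],[0,0,-20],1],
    [[0,0,0],[0,0,-20],1]
  ]
}}

```text
time_s: 12.73
ee_pos: [0.4097, 0.3358, 0.2163]
eef_rot: [[0.453, 0.891, -0.001], [0.891, -0.453, -0.0], [-0.001, -0.0, -1.0]]
ft_force: [0.2, -0.6, -0.8]
grip_width: 0.0201
```

Request:
{"op": "step_arm", "data": {
  "increments": [
    [[0,0,0],[0,0,-20],1],
    [[0,0,0],[0,0,-20],1],
    [[0,0,0],[0,0,-20],1],
    [[0,0,0],[0,0,-10],1],
    [[0,0,0],[0,0,0],1]
  ]
}}

```text
time_s: 13.15
ee_pos: [0.4109, 0.3367, 0.2877]
eef_rot: [[0.453, 0.891, 0.003], [0.891, -0.453, 0.002], [0.003, 0.002, -1.0]]
ft_force: [-0.4, -0.7, -0.3]
grip_width: 0.0199
```

Request:
{"op": "step_arm", "data": {
  "increments": [
    [[0,0,0],[-12,12,0],1],
    [[0,0,0],[-23,24,0],1],
    [[0,0,0],[-23,24,0],1],
    [[0,0,0],[-23,24,0],1],
    [[0,0,0],[-23,24,0],1]
  ]
}}

```text
time_s: 13.57
ee_pos: [0.4587, 0.1928, 0.2841]
eef_rot: [[0.453, 0.892, -0.001], [0.892, -0.453, -0.0], [-0.001, -0.001, -1.0]]
ft_force: [0.6, 0.0, 0.2]
grip_width: 0.02
```

Request:
{"op": "step_arm", "data": {
  "increments": [
    [[0,0,0],[-23,24,0],1],
    [[0,0,0],[-23,24,0],1],
    [[0,0,0],[-23,24,0],1],
    [[0,0,0],[-23,24,0],1],
    [[0,0,0],[-17,21,0],1]
  ]
}}

```text
time_s: 13.98
ee_pos: [0.5136, 0.0419, 0.2841]
eef_rot: [[0.454, 0.891, -0.002], [0.891, -0.454, -0.0], [-0.001, -0.001, -1.0]]
ft_force: [1.0, 0.0, 0.4]
grip_width: 0.0202
```

Request:
{"op": "step_arm", "data": {
  "increments": [
    [[0,0,0],[0,0,0],1],
    [[0,0,0],[0,0,0],1],
    [[0,0,0],[0,0,0],1]
  ]
}}

```text
time_s: 14.23
ee_pos: [0.5132, 0.0443, 0.2843]
eef_rot: [[0.454, 0.891, -0.002], [0.891, -0.454, 0.0], [-0.001, -0.002, -1.0]]
ft_force: [0.1, 0.0, -0.3]
grip_width: 0.0202
```

```bash
python3 - <<'E'
from h import *
np.set_printoptions(precision=4,suppress=True)
W=grab("wrist");A=grab("scene");s=monitor.sense();print(s["time_s"],s["ee_pos"],s["eef_rot"],s["ft_force"],s["grip_width"],s["joint_positions"])
cv2.imwrite("pics/w5.png",W["frame"][:,:,::-1])
r=lambda i:cv2.resize(i[:,:,::-1],(400,300),interpolation=cv2.INTER_CUBIC)
cv2.imwrite("pics/m5.png",np.hstack([r(W["frame"]),r(A["frame"][150:300,250:450])]))
E
```

```text
14.3333 [0.5133 0.045  0.2847] [[ 0.4527  0.8917 -0.0009]
 [ 0.8917 -0.4527  0.0002]
 [-0.0003 -0.0009 -1.    ]] [-0.7661  0.0871 -0.8733] 0.020115464508586856 [0.0284 0.2361 1.8336 0.0002 1.0728 0.4981]
```

View pics/m5.png

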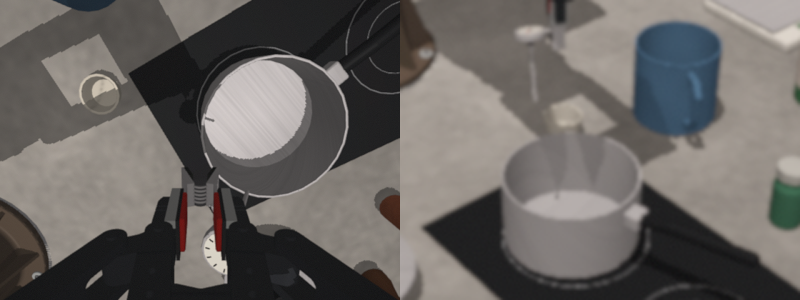

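```bash
cat > rim.py <<'E'
from h import *
np.set_printoptions(precision=4,suppress=True)
W=grab("wrist");s=monitor.sense();T=np.array(s["eef_rot"]);e=np.array(s["ee_pos"])
g=cv2.cvtColor(W["frame"],cv2.COLOR_RGB2GRAY).astype(np.float32)
c=np.array([.594,.004])
for it in range(4):
    P=[];w=.012 if it<2 else .006
    for a in np.radians(np.arange(0,360,4)):
        rr=np.arange(.0885-w,.0885+w,.0005); uv=np.array([proj(W,(c[0]+r*np.cos(a),c[1]+r*np.sin(a),.111)) for r in rr],np.float32)
        if uv.min()<5 or uv[:,0].max()>634 or uv[:,1].max()>330: continue
        v=cv2.remap(g,uv[:,0].reshape(1,-1),uv[:,1].reshape(1,-1),cv2.INTER_LINEAR)[0]
        k=v.argmax()
        if v[k]-np.median(v)>40 and 1<k<len(v)-2: P.append(c+rr[k]*np.array([np.cos(a),np.sin(a)]))
    P=np.array(P)
    for _ in range(4):
        A=np.c_[2*P,np.ones(len(P))];x=np.linalg.lstsq(A,(P**2).sum(1),rcond=None)[0];R=np.sqrt(x[2]+x[:2]@x[:2]);res=np.linalg.norm(P-x[:2],axis=1)-R;P=P[abs(res)<max(.0015,2*res.std())]
    c=x[:2]; print(it,c,R,len(P),res.std())
C=np.r_[c,e[2]]; xt=-T[:,1]; tgt=C+.0885*np.r_[xt[:2]/np.linalg.norm(xt[:2]),0]
print(s["time_s"],"ee",e,"target",tgt,"tool mm",T.T@(tgt-e)*1000)
E
python3 rim.py
```

```text
0 [0.5933 0.0025] 0.08780439866877678 52 0.0004197209500053271
1 [0.5931 0.0027] 0.08792991779809449 52 0.00024962517145136576
2 [0.5931 0.0027] 0.08794376950173304 53 0.00023972046662987083
3 [0.5931 0.0027] 0.08794159468903659 53 0.00022377368984287775
14.3833 ee [0.5134 0.0451 0.2849] target [0.5142 0.0428 0.2849] tool mm [-1.6762  1.7273 -0.0007]
```

Request:
{"op": "step_arm", "data": {
  "increments": [
    [[0,0,0],[-1.5,2.5,15],1],
    [[0,0,0],[0,0,25],1],
    [[0,0,0],[0,0,30],1],
    [[0,0,0],[0,0,30],1],
    [[0,0,0],[0,0,20],1]
  ]
}}

```text
time_s: 14.8
ee_pos: [0.5142, 0.0425, 0.163]
eef_rot: [[0.452, 0.892, -0.002], [0.892, -0.452, 0.0], [-0.001, -0.001, -1.0]]
ft_force: [-0.8, 0.2, -1.4]
grip_width: 0.0203
```

Request:
{"op": "step_arm", "data": {
  "increments": [
    [[0,0,0],[0,0,10],1],
    [[0,0,0],[0,0,5],1],
    [[0,0,0],[0,0,5],1],
    [[0,0,0],[0,0,0],1]
  ]
}}

```text
time_s: 15.13
ee_pos: [0.5157, 0.042, 0.1453]
eef_rot: [[0.453, 0.891, 0.0], [0.891, -0.453, 0.0], [0.0, 0.0, -1.0]]
ft_force: [-0.2, 0.5, -0.8]
grip_width: 0.0203
```

```bash
python3 - <<'E'
from h import *
np.set_printoptions(precision=4,suppress=True)
s=monitor.sense();print(s["time_s"],s["ee_pos"],s["ft_force"],s["wrist_torque"],s["grip_width"])
T=np.array(s["eef_rot"]);e=np.array(s["ee_pos"]);c=np.array([.5931,.0027,e[2]]);print("radius",np.linalg.norm(e-c),T.T@(c-e)*1000)
E
```

```text
15.1333 [0.5157 0.042  0.1453] [-0.229   0.4913 -0.8259] [-0.02   -0.0209  0.0592] 0.02026659925574288
radius 0.08679943539375277 [ 0.0787 86.7994  0.0254]
```

Request:
{"op": "step_arm", "data": {
  "increments": [
    [[0,0,0],[0,0,4],1],
    [[0,0,0],[0,0,4],1],
    [[0,0,0],[0,0,4],1],
    [[0,0,0],[0,0,0],1]
  ]
}}

```text
time_s: 15.47
ee_pos: [0.5153, 0.0416, 0.1328]
eef_rot: [[0.454, 0.891, -0.0], [0.891, -0.454, 0.0], [-0.0, -0.0, -1.0]]
ft_force: [-0.4, 0.8, -1.2]
grip_width: 0.0199
```

Request:
{"op": "step_arm", "data": {
  "increments": [
    [[0,0,0],[0,0,2],1],
    [[0,0,0],[0,0,2],1],
    [[0,0,0],[0,0,2],1],
    [[0,0,0],[0,0,0],1]
  ]
}}

```text
time_s: 15.8
ee_pos: [0.5157, 0.0416, 0.1274]
eef_rot: [[0.454, 0.891, 0.001], [0.891, -0.454, 0.0], [0.0, 0.0, -1.0]]
ft_force: [-1.4, 0.1, 7.2]
grip_width: 0.0201
```

Request:
{"op": "step_arm", "data": {
  "increments": [
    [[0,0,0],[0,0,1],1],
    [[0,0,0],[0,0,0],0.5],
    [[0,0,0],[0,0,0],0.2],
    [[0,0,0],[0,0,0],0],
    [[0,0,0],[0,0,0],0]
  ]
}}

```text
time_s: 16.22
ee_pos: [0.5155, 0.0417, 0.1261]
eef_rot: [[0.453, 0.891, 0.0], [0.891, -0.453, -0.0], [0.0, 0.0, -1.0]]
ft_force: [0.2, 0.1, -0.8]
grip_width: 0.0677
```

Request:
{"op": "step_arm", "data": {
  "increments": [
    [[0,0,0],[0,0,0],0],
    [[0,0,0],[0,0,0],0],
    [[0,0,0],[0,0,0],0],
    [[0,0,0],[0,0,0],0]
  ]
}}

```text
time_s: 16.55
ee_pos: [0.5155, 0.0416, 0.1262]
eef_rot: [[0.454, 0.891, 0.0], [0.891, -0.454, -0.0], [0.0, 0.0, -1.0]]
ft_force: [0.3, -0.1, 0.0]
grip_width: 0.0851
```

```bash
cat > chk.py <<'E'
from h import *
np.set_printoptions(precision=4,suppress=True)
W=grab("wrist");s=monitor.sense();e=np.array(s["ee_pos"]);T=np.array(s["eef_rot"]);print(s["time_s"],e,s["ft_force"],s["grip_width"])
m,b=blobs(W,(200,150,440,470),lambda h,s,v:((h<8)|(h>172))&(s>140)&(v>70),60)
q=[plane(W,k[1],.147) for k in b[:2]]
for k,p in zip(b,q): print("red",k,p)
if len(q)>1: mid=(q[0]+q[1])/2; d=q[1]-q[0]; print("mid",mid,"r",np.linalg.norm(mid[:2]-[.5931,.0027]),"sep",np.linalg.norm(d))
m,b=blobs(W,(300,230,460,470),lambda h,s,v:(s<40)&(v>190),200); print("dial",b[:2],[plane(W,k[1],.123) for k in b[:2]])
x=-T[:,1];o=np.array([.5931,.0027,0])+.0885*x;print("dial exp",o-.021*x-.038*T[:,0])
E
python3 chk.py
```

```text
16.6 [0.5155 0.0417 0.1262] [ 0.0285 -0.1502 -0.4305] 0.08563767484779423
red (2259, array([371.3, 359.1]), [350, 313, 44, 95]) [0.5299 0.0314 0.147 ]
red (2233, array([257. , 355.2]), [236, 309, 43, 95]) [0.4968 0.0499 0.147 ]
mid [0.5133 0.0407 0.147 ] r 0.08836481597298476 sep 0.0379381886798884
dial [(10426, array([404.6, 275.8]), [333, 230, 127, 101]), (3662, array([360.2, 407.3]), [320, 369, 88, 71])] [array([0.5517, 0.0426, 0.123 ]), array([ 0.5118, -0.0032,  0.123 ])]
dial exp [ 0.5157 -0.0006 -0.    ]
```

Request:
{"op": "step_arm", "data": {
  "increments": [
    [[0,0,0],[0,0,-10],0],
    [[0,0,0],[0,0,-25],0],
    [[0,0,0],[0,0,-35],0],
    [[0,0,0],[0,0,-40],0],
    [[0,0,0],[0,0,-40],0]
  ]
}}

```text
time_s: 17.02
ee_pos: [0.5147, 0.0416, 0.2784]
eef_rot: [[0.454, 0.891, -0.001], [0.891, -0.454, -0.0], [-0.0, -0.001, -1.0]]
ft_force: [1.1, 0.4, 0.2]
grip_width: 0.0853
```

Request:
{"op": "step_arm", "data": {
  "increments": [
    [[0,0,0],[0,0,0],0],
    [[0,0,0],[0,0,0],0],
    [[0,0,0],[0,0,0],0]
  ]
}}

```text
time_s: 17.27
ee_pos: [0.5152, 0.0416, 0.2766]
eef_rot: [[0.453, 0.891, 0.001], [0.891, -0.453, -0.0], [0.0, 0.001, -1.0]]
ft_force: [-0.7, 0.3, -0.4]
grip_width: 0.0854
```

```bash
python3 rim.py; python3 chk.py; python3 - <<'E'
from h import *
np.set_printoptions(precision=4,suppress=True)
W=grab("wrist");A=grab("scene");B=grab("side")
red=lambda h,s,v:((h<8)|(h>172))&(s>140)&(v>70)
wht=lambda h,s,v:(s<40)&(v>170)
o=np.array([.5142,.0428,.111]);x=np.array([-.891,.454,0]);y=np.array([-.454,-.891,0])
D=o-.021*x+.038*y+[0,0,.012]; tabs=[o+.0185*x+[0,0,.036],o-.0185*x+[0,0,.036]]
ref={}
for n,f in(("W",W),("A",A),("B",B)):
    print(n,"exp dial",np.round(proj(f,D),1),"tabs",[np.round(proj(f,t),1) for t in tabs])
    for nm,c,p in(("red",red,proj(f,(tabs[0]+tabs[1])/2)),("dial",wht,proj(f,D))):
        r=60 if n=="W" else 18; u,v=map(int,p); print("  ",nm,blobs(f,(max(u-r,0),max(v-r,0),u+r,v+r),c,8)[1][:3])
for n,f,t in(("A",A,95),("B",B,95)):
    u,v=map(int,proj(f,(.498,-.284,.07)));print(n,"lid knob",(u,v),blobs(f,(u-15,v-15,u+15,v+15),lambda h,s,v:v<85,15)[1][:2],[plane(f,k[1],.067) for k in blobs(f,(u-15,v-15,u+15,v+15),lambda h,s,v:v<85,15)[1][:1]])
E
```

```text
0 [0.5932 0.0027] 0.08789553869195595 54 0.00023219883404811017
1 [0.5935 0.0022] 0.08752613576517945 50 0.0005150500480823312
2 [0.5931 0.0028] 0.08794025417241128 54 0.00024616347156116596
3 [0.5932 0.0028] 0.08790831604172064 53 0.00027129694869685905
17.3167 ee [0.5148 0.0417 0.2758] target [0.5143 0.0429 0.2758] tool mm [ 0.8847 -1.0546  0.0005]
17.3667 [0.5147 0.0416 0.2753] [ 0.2261 -0.9017  0.7393] 0.08526210063797433
red (513, array([290.5, 226.4]), [282, 208, 19, 38]) [0.4972 0.0505 0.147 ]
red (453, array([346.2, 228.3]), [338, 210, 18, 37]) [0.5297 0.0325 0.147 ]
mid [0.5135 0.0415 0.147 ] r 0.08858516746911206 sep 0.03710690753229363
dial [(1266, array([345.2, 267.1]), [323, 247, 46, 42]), (291, array([368.7, 237.8]), [357, 230, 25, 23])] [array([ 0.514 , -0.0013,  0.123 ]), array([0.5393, 0.0116, 0.123 ])]
dial exp [ 0.5157 -0.0005  0.0001]
W exp dial [347.2 265.4] tabs [array([290.9, 225.2]), array([346.7, 225.3])]
   red [(518, array([290.9, 226.4]), [282, 207, 19, 39]), (459, array([346.5, 228.3]), [338, 210, 18, 37])]
   dial [(2513, array([380.6, 227.4]), [344, 205
[... 204 characters left out ...]
ay([327.6, 203.5]), [324, 197, 8, 15])]
   dial [(100, array([315. , 217.8]), [308, 214, 15, 9]), (61, array([300.3, 207.3]), [297, 200, 12, 13])]
B exp dial [339.3 245.7] tabs [array([341.1, 252. ]), array([331.2, 246.1])]
   red [(38, array([331.9, 246.3]), [330, 241, 5, 11]), (11, array([341.3, 252.5]), [339, 250, 5, 6])]
   dial [(283, array([341.4, 239.1]), [321, 227, 36, 30]), (52, array([325.6, 260.2]), [321, 257, 12, 6]), (12, array([353.8, 227.5]), [350, 227, 7, 3])]
A lid knob (219, 275) [(144, array([219.3, 277.3]), [214, 270, 12, 15])] [array([ 0.4988, -0.2864,  0.067 ])]
B lid knob (365, 205) [(312, array([357.9, 201.5]), [350, 190, 20, 27])] [array([ 0.5271, -0.3028,  0.067 ])]
```

```bash
python3 -c "
from workcell import job
print(job.close_job())"
```

```text
the job is handed in; nothing more can be done
None
```

I put the lid on the trivet, moved the thermometer from the jug to the pan wall, and handed the job in at about 17.5 s.

**First lid grasp missed:** the fingers closed on top of the knob. The fingertips behaved as if level with the reported TCP, not 22 mm ahead of it. I re-gripped 25 mm lower, and the second grasp held. I used the same correction when squeezing the tabs.

**Last checks:**
- **Thermometer:** the tab midpoint is 88.6 mm from the pan axis and the tabs have sprung back apart. All three cameras place the tabs within about 3 px of where a seated, upright clip should be. The dial agrees to about 2 px in the wrist and scene views. On the way down, first contact came at coil height, with 7 N.
- **Pan:** the fitted rim centre moved by no more than 0.1 mm.
- **Lid:** its knob is about 2 mm from the trivet centre, and the lid was released only after it touched down.

**Not confirmed:**
- The side view put the lid knob about 35 mm off. I discounted this because its mask probably caught a shadow, as the wrist and scene views agreed on the position.
- I did not measure the dial cleanly in the side view.
- I did not re-measure the jug or the bystanders at the end. The jug was only ever pressed down on, with about 20 N during the squeeze.
- The picture limit was used up before clipping, so that step was checked by measurements alone.

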